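Load a sample pot under the detector head

ROBOT

A 6-joint arm with a two-finger parallel gripper is mounted at the origin on the work surface. World frame = base frame: x ahead of the robot, y to its left, z up, the work surface at z = 0. Lengths are in m, angles in rad, forces in N, time in s.
With the tool pointing down it reaches from about 0.35 to 0.95 m from the base axis. Payload 17.4 kg.
Tool frame: the origin (TCP) lies between the finger pads; the fingertips stand 25 mm ahead of it and the grasp point (between the pads) lies 6 mm ahead of it; z points along the fingers, y is the line along which they close (so a half turn about z gives the same grasp; the last joint's range is limited). The gripper opens to 93 mm and grips with 3 to 60 N. Pads are 15 mm wide; open, the fingers measure 128 mm over their backs; the gripper's body (75 mm by 188 mm) begins 65 mm behind the grasp point.
Start: joints at [1.225, 0.116, 1.442, -0, 1.584, -0.038], TCP at [0.205, 0.643, 0.244] pointing down, gripper open.
Joint ranges: [-2.83, 2.83], [-0.83, 2.19], [0.07, 2.5], [-1.14, 4.28], [0.01, 3], [-2.97, 2.97]. Speed limits (rad/s): [1.89, 1.89, 2.22, 3.14, 3.14, 3.14].

INTERFACE

Orientations are given as a unit quaternion [w, x, y, z].
In Python, from cell import env gives the robot as it stands.
- The arm moves only by the tool drive_tool, never from a script. Its argument "rows" is a list of rows, each a list of 6 numbers: the shift along the world's x, y, z in m, then the turn, a rotation vector about the world's x, y, z in degrees. In form: [[x, y, z, rx, ry, rz], ...]. A call has 1 to 5 rows; each row shifts and turns the commanded pose from where the row before left it; what a row does not reach is not made up. A row lasts 1/10 s, in which the tool goes at most 50 mm and 8.59 degrees, less where a joint would pass 70% of its speed; a pose out of reach is approached as far as the arm can. A call with a gripper value outside its range is refused whole. "jaw" is the finger opening in m, from 0 to 0.093, set as the call begins (left out, the last holds). The fingers move at their own pace and stop on an object; "grip_force" is the grip in N (left out, the last holds). Time passes only in rows, so rows that do not move let the fingers close. It gives the time, the measured TCP pose, the force, the opening and the grip force at its end, in the units of the state.
- env.get_obs(): the state, without advancing time (a new reading comes with each control period).
- env.snapshot(name): name is "side" or "top" or "wrist"; returns (picture, depth): 480x640x3 uint8, red, green, blue; 480x640 float32, m along the optical axis (not along the pixel's ray), 0 where there is no reading.
- env.get_calibration(name): a dict with "fx", "fy", "cx", "cy" (pixels), "D" ([k1, k2, p1, p2, k3] as OpenCV has them; the pictures are not rectified), "extrinsics" (4x4, takes a point from camera to world coordinates). Camera axes: x right, y up, looking along -z (the intrinsics and any distortion apply to the point x, -y, -z); pixel columns grow to the right and rows downward; lengths in m; the calibration is good to about 2 mm. A picture is of the moment at which its call begins: read the wrist's pose just before it. get_calibration takes no time and is no camera call; for the wrist camera it gives the pose at the moment of the call.
- env.finish_job(): hands the job in; it is judged then, once.
The state is a dict: "time_s": time; "q": joint angles; "joint_velocities": joint speeds; "tau": joint torques, N m; "position": TCP position; "tcp_rot": TCP orientation; "wrist_force": force on the tool from outside, world axes, zero at the start; "torque": the same for the moment, N m; "opening": opening from 0.0 (shut) to 1.0 (fully open); "gripper_force": force on a finger pad.
Only numpy, scipy, OpenCV 4.12 (cv2) and the standard library are available. Lean on these libraries where they do the work, as an engineer would, in place of code of your own. Each camera call takes 0.05 s, during which the arm holds its last target. There are 200 camera calls.

TASK

Load the tall sample pot into the counting station: slide it upright along the railed channel and in under the overhanging detector head until it drops fully down into its nest. Nobody can see exactly how far in the nest is set, so feel for it, pressing the thin-walled pot gently (under 20 N), and leave the flat pot and the slim vial on the deck where they stand.

Things in the scene. Friction and masses are not known exactly. Their poses are not given: they have to be found in the camera images.
- station: Fixed counting station: blue tower and detector head at one end of a level aluminium deck. Origin on the table (z=0) below the nominal nest axis; +x = loading direction, towards the tower; z up. Deck top 20 mm above the table, x=-380..-65 mm, y=-140..140 mm; beyond x=-65 the channel floor is a dark cradle plate 0.5 mm lower.
- channel (a point): Point on the deck, midway between the near ends of the two straight steel rails, at station x=-120 mm, y=0, z=20 mm. The rails (6 mm thick, 16 mm high, 74 mm free between them) run from here parallel to station x to x=+25 mm; towards -x they flare to a mouth about 140 mm wide at x=-188 mm.
- head_edge (a point): Middle of the lower near edge of the blue overhanging detector head (station x=-22 mm, y=0, z=87.5 mm, so 67.5 mm above the deck). The head is 160 mm wide, its near face vertical up to z=203 mm; it reaches back to the tower at x=70 mm. An upright gripper's body strikes this face before the pot is home: push with fingers tilted forward.
- nest (a point): NOMINAL nest centre on the channel floor, station x=0, y=0. The real nest is set anywhere from 18 mm nearer (-x) to 12 mm farther (+x), not measured: feel for it. It is a round recess 71 mm wide, 5 mm deep, with a half-round collar 16 mm high on its far side, open to the channel. The seated pot's near side ends between 29 mm before and 1 mm inside the head's face.
- pot: The tall sample pot: white plastic cylinder with grey lid, 66 mm diameter, 56 mm high in all, about 0.3 kg, standing loose on the deck. Origin at the centre of its underside, z axis up its axis. Standing on the deck its origin is 20 mm above the table; dropped into the nest, 14.5 mm.
- flat_pot: A wider, lower pot of the same plastic, 72 mm diameter and 30 mm high, standing on the deck beside the tall one (either side). Origin at the centre of its underside. To be left alone.
- vial: A slim vial, 28 mm diameter and 48 mm high, standing on the deck outside the channel rail. Origin at the centre of its underside. To be left alone.
Not all that is in view belongs to the job. What is shaped like the pot but blue is not meant.

How it is judged:
On the way:
1. the tall pot stands upright between the rails of the channel (x of pot in the frame of station above -0.12 m and y of pot in the frame of station between -0.012 and 0.012 m and z of pot in the frame of station between 0.012 and 0.024 m and angle between pot's own z axis and vertical below 0.1 rad), for 0.1 s.
At the end, for the whole second after the job is handed in: The tall pot stands upright (within 3 degrees) in the nest under the detector head, dropped to the recess floor (its underside 14.5 mm above the table, at most 16.5 mm), within 5 mm of the channel's centre line, released and at rest (x of pot in the frame of station between -0.023 and 0.017 m and y of pot in the frame of station between -0.005 and 0.005 m and z of pot in the frame of station between 0.012 and 0.0165 m and angle between pot's own z axis and vertical below 0.05 rad and linear speed of pot below 0.01 m/s); the robot touches nothing.
It fails at once if the fingers or arm press the tall pot with more than 20 N (contact force between any of the fingers, the arm and pot above 20 N).
It fails at once if the tall pot is tipped by more than 20 degrees (angle between pot's own z axis and vertical above 0.35 rad).
It fails at once if the flat pot is displaced by more than 20 mm or tipped (distance of flat_pot from where it was at the start of the episode above 0.02 m or angle between flat_pot's own z axis and vertical above 0.3 rad).
It fails at once if the slim vial is displaced by more than 20 mm or tipped (distance of vial from where it was at the start of the episode above 0.02 m or angle between vial's own z axis and vertical above 0.3 rad).
It also fails if it takes over 54 s, if anything falls off the work surface, if the arm or the gripper's body presses on something with over 40 N, if the wrist force passes 120 N, or if a joint passes its speed limit or range.

## Working session

There is one attempt and no reset: what is moved stays moved. The work goes in short steps, Python scripts to look and compute and a tool call to move; the robot and the scene stay as the last step left them, time stands still between calls to the robot, and variables do not carry over. Pictures are saved under pics/ and viewed, at most 10 in all, crops included, and the job is handed in when it is done.

Besides the shell and the picture viewer there is one more tool, called after "Request:" by a JSON object that holds its "fn" and its "kwargs", one argument or row to a line. drive_tool: Moves the arm, as the interface text tells. Its arguments: {"type":"object","properties":{"rows":{"type":"array","items":{"type":"array","items":{"type":"number"}}},"jaw":{"type":"number"},"grip_force":{"type":"number"}},"required":["rows"]}

```bash
ls; mkdir -p pics; python3 - <<'E'
from cell import env
import cv2,numpy as np
o=env.get_obs(); print({k:np.round(v,3) for k,v in o.items()})
ims=[]
for n in ["top","side"]:
    p,d=env.snapshot(n); c=env.get_calibration(n); print(n,c)
    np.savez(f"{n}.npz",p=p,d=d)
    cv2.imwrite(f"pics/{n}0.png",p[:,:,::-1])
E
```

```text
pics
{'time_s': np.float64(0.0), 'q': array([ 1.225,  0.117,  1.442,  0.   ,  1.584, -0.038]), 'joint_velocities': array([-0.001,  0.   , -0.   ,  0.001, -0.001, -0.001]), 'tau': array([-2.0000e-03, -7.2124e+01, -6.2265e+01,  7.8000e-02,  2.4000e-02,
       -0.0000e+00]), 'position': array([0.204, 0.643, 0.243]), 'tcp_rot': array([-0.   ,  0.153,  0.988, -0.001]), 'wrist_force': array([-0.316,  0.093, -0.022]), 'torque': array([-0.019, -0.031,  0.041]), 'gripper_force': np.float64(0.0), 'opening': np.float64(0.998)}
top {'fx': 464.88447875843036, 'fy': 464.88447875843036, 'cx': 312.5780189660669, 'cy': 239.487205767204, 'D': array([0.00167648, 0.        , 0.        , 0.        , 0.        ]), 'extrinsics': array([[-0.0906653 ,  0.9752368 , -0.20172503,  0.33661722],
       [-0.99587792, -0.08824881,  0.02095962,  0.04390042],
       [ 0.0026386 ,  0.20279382,  0.9792179 ,  0.94108012],
       [ 0.        ,  0.        ,  0.        ,  1.        ]])}
side {'fx': 511.95191789960944, 'fy': 511.95191789960944, 'cx': 329.52044545965947, 'cy': 245.45446067124414, 'D': array([0.04748431, 0.        , 0.        , 0.        , 0.        ]), 'extrinsics': array([[ 0.81760091,  0.44070298, -0.37055315,  0.20847025],
       [-0.57571626,  0.63568088, -0.51425734, -0.3667084 ],
       [ 0.00891881,  0.63379074,  0.77345314,  0.69781076],
       [ 0.        ,  0.        ,  0.        ,  1.        ]])}
```

View pics/top0.png

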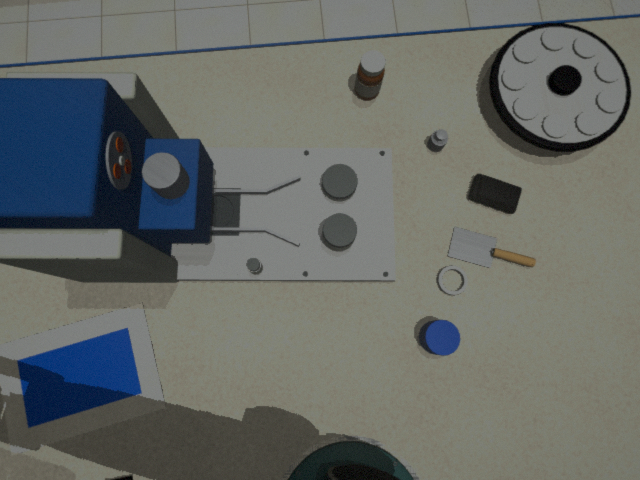

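View pics/side0.png

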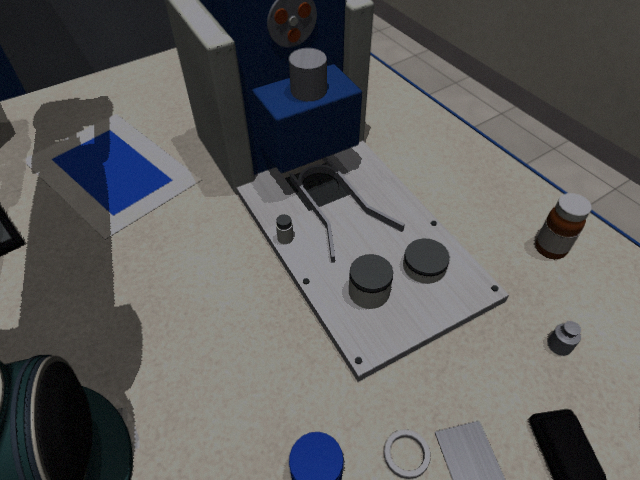

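Top view: the two grey lids are at (339,182) and (339,231), the channel mouth runs (300,180)/(298,244), and the vial is at (255,266). The side view shows the near one at (370,280) is tall and (426,258) is flat.
Possible mix-ups, with top pixels: tall pot (339,231), flat pot (339,182), blue lookalike (440,337), vial (255,266), brown bottle (369,77) and the grey knob on the head (162,172). By the description I choose (339,231).

```bash
cat > h.py <<'E'
import numpy as np,cv2
from cell import env
def pix_rays(c,uv):
    K=np.array([[c['fx'],0,c['cx']],[0,c['fy'],c['cy']],[0,0,1]])
    u=cv2.undistortPoints(np.array(uv,float).reshape(-1,1,2),K,c['D']).reshape(-1,2)
    return np.c_[u[:,0],-u[:,1],-np.ones(len(u))]
def on_plane(c,uv,z):
    E=c['extrinsics'];r=pix_rays(c,uv)@E[:3,:3].T;o=E[:3,3]
    return o+r*((z-o[2])/r[:,2])[:,None]
def cloud(c,d):
    v,u=np.mgrid[:480,:640]
    r=pix_rays(c,np.c_[u.ravel(),v.ravel()])*d.reshape(-1,1)
    return (r@c['extrinsics'][:3,:3].T+c['extrinsics'][:3,3]).reshape(480,640,3)
E
python3 - <<'E'
from h import *
for n in ["top","side"]:
    f=np.load(n+".npz");p,d=f['p'],f['d'];c=env.get_calibration(n);P=cloud(c,d)
    ok=d>0
    # deck-area heights
    box=ok&(P[...,0]>.15)&(P[...,0]<.62)&(P[...,1]>-.25)&(P[...,1]<.45)
    for lo,hi,nm in [(.068,.084,'tall'),(.043,.057,'flat'),(.060,.076,'vial')]:
        m=(box&(P[...,2]>lo)&(P[...,2]<hi)).astype(np.uint8)
        k,l,s,ce=cv2.connectedComponentsWithStats(m)
        for i in range(1,k):
            if s[i,4]>60:
                q=P[l==i]; uv=ce[i]
                (cc,r)=cv2.minEnclosingCircle(q[:,:2].astype(np.float32))
                print(n,nm,uv.round(1),s[i,4],'mean',q.mean(0).round(4),'circ',np.round(cc,4),round(r,4),'zmed',np.median(q[:,2]).round(4))
    hsv=cv2.cvtColor(p,cv2.COLOR_RGB2HSV)
    # deck: height .012-.03
    m=(box&(abs(P[...,2]-.02)<.006)).astype(np.uint8)
    k,l,s,ce=cv2.connectedComponentsWithStats(m)
    i=1+np.argmax(s[1:,4]);q=P[l==i]
    print(n,'deck',s[i],np.median(q[:,2]),cv2.minAreaRect(q[:,:2].astype(np.float32)))
    if n=='side':
        m=(box&(abs(P[...,2]-.036)<.004)).astype(np.uint8)
    else:
        m=(box&(abs(P[...,2]-.036)<.004)).astype(np.uint8)
    k,l,s,ce=cv2.connectedComponentsWithStats(m)
    for i in range(1,k):
        if s[i,4]>40: print(n,'rail',s[i],P[l==i].mean(0).round(4))
c=env.get_calibration('top')
f=np.load("top.npz")['p'];s=np.load("side.npz")['p']
a=cv2.resize(f[130:290,170:410],(600,400),interpolation=cv2.INTER_CUBIC)
cv2.imwrite("pics/crop1.png",np.clip(a[:,:,::-1]*1.5,0,255).astype(np.uint8))
E
```

```text
top tall [339.4 229.7] 910 mean [ 0.5293 -0.0274  0.0758] circ [ 0.5302 -0.0276] 0.0333 zmed 0.0758
top tall [164.4 270.2] 83 mean [0.4815 0.3072 0.0759] circ [0.4894 0.3231] 0.0308 zmed 0.0761
top flat [340.5 192.1] 229 mean [ 0.6118 -0.0396  0.0494] circ [ 0.6184 -0.0396] 0.0304 zmed 0.0497
top flat [167.8 273.2] 68 mean [0.4795 0.309  0.0489] circ [0.4895 0.3237] 0.0318 zmed 0.048
top flat [441.1 337.2] 823 mean [ 0.3122 -0.1972  0.0548] circ [ 0.3121 -0.1987] 0.0331 zmed 0.0552
top vial [339.2 231.2] 532 mean [ 0.5267 -0.0268  0.0741] circ [ 0.5302 -0.0276] 0.0333 zmed 0.0749
top vial [165.8 271. ] 81 mean [0.481  0.307  0.0675] circ [0.489  0.3199] 0.0289 zmed 0.0671
top vial [252.9 264.2] 139 mean [0.4792 0.1424 0.0672] circ [0.4792 0.1427] 0.0128 zmed 0.0674
top deck [  170   188   226    94 14774] 0.01988468263659554 ((0.5437290072441101, 0.08315972983837128), (0.45150455832481384, 0.19067394733428955), 85.11396026611328)
top rail [210 226  90  20 311] [0.5501 0.1421 0.0358]
side tall [234.8 152.9] 366 mean [0.4901 0.3256 0.076 ] circ [0.4932 0.3698] 0.0784 zmed 0.0761
side t
[... 871 characters left out ...]
7
side vial [283.4 221.1] 173 mean [0.4777 0.1383 0.0676] circ [0.4789 0.14  ] 0.0136 zmed 0.0684
side vial [368.6 287. ] 289 mean [ 0.5115 -0.0471  0.0689] circ [ 0.5273 -0.0316] 0.033 zmed 0.0691
side deck [  204   142   261   236 18317] 0.020860597710631756 ((0.5483475923538208, 0.14862369000911713), (0.5890932083129883, 0.1916728913784027), 85.2834701538086)
side rail [213 152  41  31 117] [0.4802 0.3146 0.0361]
side rail [253 161  20   9  66] [0.5351 0.3077 0.0359]
side rail [290 165  45  94 505] [0.5591 0.1699 0.0364]
side rail [277 233  16   8  45] [0.4734 0.1316 0.0364]
side rail [404 260  28  20  91] [ 0.6063 -0.0525  0.0361]
side rail [349 287  41  19 115] [ 0.511  -0.0473  0.0361]
```

View pics/crop1.png

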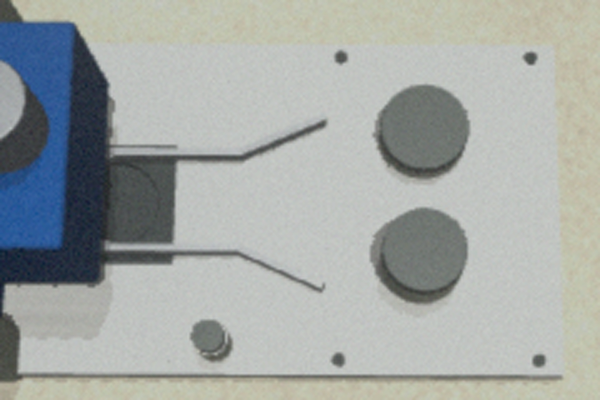

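The crop confirms it: the tall pot is the lower grey lid (crop (424,250), showing a tall side wall), with the flat pot above it and the nest's near arc visible at about crop (160,195). Next I fit the station frame.

```bash
python3 - <<'E'
from h import *
t=env.get_calibration('top');s=env.get_calibration('side')
f=np.load("top.npz")['p'];g=cv2.GaussianBlur(cv2.cvtColor(f,cv2.COLOR_RGB2GRAY),(3,3),0).astype(float)
full=lambda L:[(170+.4*x-.3,130+.4*y-.3) for x,y in L]
print('screws',on_plane(t,full([(341,57),(530,58),(338,359),(539,360)]),.02).round(4)[:,:2])
scS=[(306,281),(433,223),(494,288),(358,360)]
print('screws side',on_plane(s,scS,.02).round(4)[:,:2])
print('corner top',on_plane(t,full([(554,45),(561,377)]),.02).round(4)[:,:2])
print('corner side',on_plane(s,[(507,297),(360,377)],.02).round(4)[:,:2])
A=on_plane(t,full([(110,157),(240,157),(325,122),(110,252),(237,252),(323,289)]),.036)[:,:2];print('rails',A.round(4))
B=on_plane(s,[(333,258),(325,222),(293,180),(403,227),(365,207),(329,163)],.036)[:,:2];print('rails side',B.round(4))
print('cradle/nest arc',on_plane(t,full([(175,200),(160,195)]),.0195)[:,:2].round(4))
print('lids tall',on_plane(t,full([(424,250)]),.076)[:,:2].round(4),'flat',on_plane(t,full([(424,129)]),.05)[:,:2].round(4),'vial',on_plane(t,full([(208,335)]),.068)[:,:2].round(4))
print('lids side tall',on_plane(s,[(371,272.6)],.076)[:,:2].round(4),'flat',on_plane(s,[(426,257)],.05)[:,:2].round(4),'vial',on_plane(s,[(284,220)],.068)[:,:2].round(4))
E
```

```text
screws [[ 0.7138  0.0208]
 [ 0.6986 -0.1376]
 [ 0.4592  0.0457]
 [ 0.4439 -0.1139]]
screws side [[ 0.4591  0.0448]
 [ 0.7139  0.0214]
 [ 0.6989 -0.138 ]
 [ 0.4439 -0.1144]]
corner top [[ 0.7084 -0.1592]
 [ 0.4288 -0.1297]]
corner side [[ 0.7029 -0.1616]
 [ 0.4304 -0.1368]]
rails [[0.6381 0.2155]
 [0.6287 0.1105]
 [0.6522 0.0392]
 [0.5591 0.2193]
 [0.55   0.1184]
 [0.5138 0.0526]]
rails side [[0.5149 0.0483]
 [0.5494 0.1208]
 [0.5604 0.241 ]
 [0.6533 0.0348]
 [0.6285 0.1097]
 [0.6427 0.2415]]
cradle/nest arc [[0.6021 0.1674]
 [0.6074 0.1794]]
lids tall [[ 0.5292 -0.0271]] flat [[ 0.6343 -0.0395]] vial [[0.48   0.1422]]
lids side tall [[ 0.5273 -0.0321]] flat [[ 0.6324 -0.0439]] vial [[0.4796 0.1395]]
```

```bash
python3 - <<'E'
from h import *
t=env.get_calibration('top')
f=np.load("top.npz")['p']
g=cv2.cvtColor(f,cv2.COLOR_RGB2GRAY)
for u in (225,245,255,262):
    print(u,'up',list(g[184:200,u]),'lo',list(g[222:238,u]))
# heights per depth around rails, median over columns 244-262
P=cloud(t,np.load("top.npz")['d'])
for v in list(range(186,199))+list(range(224,238)):
    q=P[v,244:263]; print(v,np.median(q,0).round(4))
E
```

```text
225 up [np.uint8(127), np.uint8(131), np.uint8(130), np.uint8(121), np.uint8(85), np.uint8(109), np.uint8(117), np.uint8(111), np.uint8(53), np.uint8(43), np.uint8(43), np.uint8(48), np.uint8(49), np.uint8(41), np.uint8(53), np.uint8(54)] lo [np.uint8(50), np.uint8(52), np.uint8(50), np.uint8(48), np.uint8(59), np.uint8(87), np.uint8(114), np.uint8(114), np.uint8(66), np.uint8(47), np.uint8(44), np.uint8(47), np.uint8(56), np.uint8(80), np.uint8(126), np.uint8(127)]
245 up [np.uint8(131), np.uint8(127), np.uint8(131), np.uint8(127), np.uint8(131), np.uint8(125), np.uint8(124), np.uint8(113), np.uint8(61), np.uint8(55), np.uint8(94), np.uint8(115), np.uint8(129), np.uint8(128), np.uint8(129), np.uint8(129)] lo [np.uint8(130), np.uint8(131), np.uint8(130), np.uint8(128), np.uint8(127), np.uint8(125), np.uint8(125), np.uint8(121), np.uint8(83), np.uint8(64), np.uint8(99), np.uint8(124), np.uint8(129), np.uint8(131), np.uint8(131), np.uint8(129)]
255 up [np.uint8(132), np.uint8(130), np.uint8(129), np.uint8(131), np.uint8(129), np.uint8(125), np.uint8(123), np.uint8(117), np.uint8(59), n
[... 858 characters left out ...]
87 [0.648  0.1353 0.0201]
188 [0.646  0.1372 0.0201]
189 [0.6382 0.1354 0.0362]
190 [0.6359 0.1357 0.0361]
191 [0.6341 0.1357 0.036 ]
192 [0.6331 0.1364 0.0329]
193 [0.6331 0.1372 0.0264]
194 [0.6329 0.1381 0.0192]
195 [0.6313 0.1383 0.0195]
196 [0.6285 0.1382 0.0201]
197 [0.6266 0.1385 0.0194]
198 [0.6242 0.1385 0.0204]
224 [0.5691 0.1419 0.0203]
225 [0.5674 0.1423 0.0195]
226 [0.5652 0.1426 0.0202]
227 [0.5626 0.1429 0.021 ]
228 [0.5573 0.141  0.0357]
229 [0.5552 0.1411 0.0356]
230 [0.5531 0.1412 0.0356]
231 [0.5531 0.1404 0.0268]
232 [0.553  0.1432 0.0203]
233 [0.5506 0.1432 0.0198]
234 [0.5488 0.1436 0.0192]
235 [0.5465 0.1436 0.0198]
236 [0.5444 0.1435 0.0187]
237 [0.5425 0.1439 0.0197]
```

Request:
{"fn": "drive_tool", "kwargs": {
  "rows": [
    [0.0045,-0.034,0,0,0,-7.7],
    [0.0045,-0.034,0,0,0,-7.7],
    [0.0045,-0.034,0,0,0,-7.7],
    [0.0045,-0.034,0,0,0,-7.7],
    [0.0045,-0.034,0,0,0,-7.7]
  ],
  "jaw": 0.088,
  "grip_force": 6
}}

```text
time_s: 0.6
position: [0.2269, 0.4719, 0.2432]
tcp_rot: [0.0, 0.473, 0.881, -0.0]
wrist_force: [0.5, -0.4, 0.4]
opening: 0.952
gripper_force: 0.0
```

Request:
{"fn": "drive_tool", "kwargs": {
  "rows": [
    [0.0045,-0.034,0,0,0,-7.7],
    [0.0045,-0.034,0,0,0,-7.7],
    [0.0045,-0.034,0,0,0,-7.7],
    [0.0045,-0.034,0,0,0,-7.7],
    [0.0045,-0.034,0,0,0,-7.7]
  ]
}}

```text
time_s: 1.1
position: [0.2493, 0.3019, 0.2433]
tcp_rot: [0.0, 0.737, 0.676, -0.0]
wrist_force: [-0.7, -0.3, -0.7]
opening: 0.95
gripper_force: 0.0
```

Request:
{"fn": "drive_tool", "kwargs": {
  "rows": [
    [0.025,-0.03,0,0,0,0],
    [0.025,-0.03,0,0,0,0],
    [0.025,-0.03,0,0,0,0],
    [0.025,-0.03,0,0,0,0],
    [0.025,-0.03,0,0,0,0]
  ]
}}

```text
time_s: 1.6
position: [0.3751, 0.1517, 0.2436]
tcp_rot: [0.0, 0.735, 0.678, 0.0]
wrist_force: [0.3, 0.9, 0.1]
opening: 0.947
gripper_force: 0.0
```

Request:
{"fn": "drive_tool", "kwargs": {
  "rows": [
    [0.025,-0.03,0,0,0,0],
    [0.025,-0.03,0,0,0,0],
    [0.025,-0.03,0,0,0,0],
    [0.025,-0.03,0,0,0,0],
    [0.025,-0.03,0,0,0,0]
  ]
}}

```text
time_s: 2.1
position: [0.5002, 0.0017, 0.2434]
tcp_rot: [-0.0, 0.735, 0.678, -0.0]
wrist_force: [-0.2, 0.8, 0.4]
opening: 0.945
gripper_force: 0.0
```

Request:
{"fn": "drive_tool", "kwargs": {
  "rows": [
    [0.0295,-0.03,0,0,0,-0.6],
    [0,0,-0.04,0,0,0],
    [0,0,0,0,0,0]
  ]
}}

```text
time_s: 2.4
position: [0.5276, -0.0273, 0.1987]
tcp_rot: [-0.003, 0.739, 0.674, -0.002]
wrist_force: [-0.2, -0.9, -1.3]
opening: 0.947
gripper_force: 0.0
```

```bash
python3 - <<'E'
from h import *
o=env.get_obs();print(o['position'],o['tcp_rot'])
c=env.get_calibration('wrist');p,d=env.snapshot('wrist');P=cloud(c,d)
cv2.imwrite('pics/w1.png',p[:,:,::-1])
for lo,hi in [(.070,.082),(.044,.056)]:
    m=((d>0)&(P[...,2]>lo)&(P[...,2]<hi)).astype(np.uint8)
    k,l,s,ce=cv2.connectedComponentsWithStats(m)
    for i in range(1,k):
        if s[i,4]>300:
            q=P[l==i];cc,r=cv2.minEnclosingCircle(q[:,:2].astype(np.float32));print(lo,s[i],q.mean(0).round(4),np.round(cc,4),round(r,4))
E
```

```text
[ 0.52764599 -0.02730567  0.19868322] [-0.00280195  0.73914617  0.6735347  -0.00246889]
0.07 [ 282  205   81   78 4795] [ 0.5296 -0.0279  0.0757] [ 0.5294 -0.0294] 0.0328
0.044 [ 402  200   80   78 4781] [ 0.6353 -0.0398  0.0497] [ 0.6362 -0.0412] 0.036
```

View pics/w1.png

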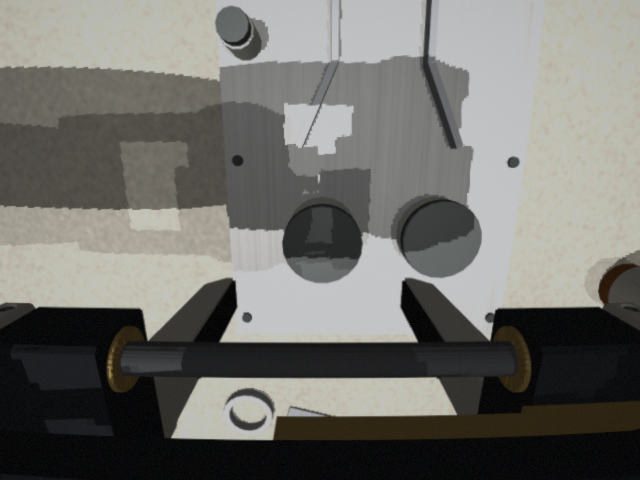

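The wrist picture shows the tall pot at (322,243), midway between the fingers, and the flat pot at (440,238). Both match my estimates, so I descend and grip.

Request:
{"fn": "drive_tool", "kwargs": {
  "rows": [
    [0.001,-0.001,-0.045,0,0,0],
    [0,0,-0.045,0,0,0],
    [0,0,-0.02,0,0,0],
    [0,0,-0.01,0,0,0],
    [0,0,0,0,0,0]
  ]
}}

```text
time_s: 2.95
position: [0.53, -0.0272, 0.0843]
tcp_rot: [-0.0, 0.738, 0.674, -0.0]
wrist_force: [0.7, -0.3, -0.0]
opening: 0.948
gripper_force: 0.0
```

Request:
{"fn": "drive_tool", "kwargs": {
  "rows": [
    [0,-0.0015,-0.005,0,0,0],
    [0,0,0,0,0,0]
  ]
}}

```text
time_s: 3.15
position: [0.5305, -0.0293, 0.0798]
tcp_rot: [0.001, 0.739, 0.674, 0.001]
wrist_force: [0.1, -0.6, -0.0]
opening: 0.95
gripper_force: 0.0
```

Request:
{"fn": "drive_tool", "kwargs": {
  "rows": [
    [0,0,0,0,0,0],
    [0,0,0,0,0,0],
    [0,0,0,0,0,0],
    [0,0,0,0,0,0],
    [0,0,0,0,0,0]
  ],
  "jaw": 0.06,
  "grip_force": 5
}}

```text
time_s: 3.65
position: [0.5301, -0.0292, 0.0789]
tcp_rot: [0.0, 0.739, 0.674, 0.0]
wrist_force: [-0.6, -0.2, 4.5]
opening: 0.709
gripper_force: 5.0
```

Request:
{"fn": "drive_tool", "kwargs": {
  "rows": [
    [0.003,0.0035,0,0,0,0],
    [0.006,0.007,0,0,0,0],
    [0.007,0.008,0,0,0,0],
    [0.007,0.008,0,0,0,0],
    [0.007,0.008,0,0,0,0]
  ]
}}

```text
time_s: 4.15
position: [0.5607, 0.0058, 0.0789]
tcp_rot: [0.0, 0.739, 0.674, -0.0]
wrist_force: [-2.4, -3.7, 6.1]
opening: 0.708
gripper_force: 5.0
```

Request:
{"fn": "drive_tool", "kwargs": {
  "rows": [
    [0.007,0.008,0,0,0,0],
    [0.007,0.008,0,0,0,0],
    [0.007,0.0075,0,0,0,0],
    [0.005,0.006,0,0,0,0],
    [0,0,0,0,0,0]
  ]
}}

```text
time_s: 4.65
position: [0.5871, 0.036, 0.0788]
tcp_rot: [0.0, 0.738, 0.674, 0.001]
wrist_force: [2.9, 1.8, 3.8]
opening: 0.708
gripper_force: 5.0
```

Request:
{"fn": "drive_tool", "kwargs": {
  "rows": [
    [0.0005,0.006,0,0,0,0],
    [0.001,0.011,0,0,0,0],
    [0.001,0.012,0,0,0,0],
    [0.001,0.012,0,0,0,0],
    [0.001,0.012,0,0,0,0]
  ]
}}

```text
time_s: 5.15
position: [0.5906, 0.0889, 0.0788]
tcp_rot: [0.0, 0.739, 0.674, 0.0]
wrist_force: [-0.4, -4.4, 5.3]
opening: 0.708
gripper_force: 5.0
```

Request:
{"fn": "drive_tool", "kwargs": {
  "rows": [
    [0.001,0.012,0,0,0,0],
    [0.001,0.012,0,0,0,0],
    [0.001,0.012,0,0,0,0],
    [0.001,0.012,0,0,0,0],
    [0.001,0.01,0,0,0,0]
  ]
}}

```text
time_s: 5.65
position: [0.5955, 0.1471, 0.0787]
tcp_rot: [0.0, 0.739, 0.674, -0.0]
wrist_force: [-0.9, -4.0, 5.4]
opening: 0.703
gripper_force: 5.0
```

Request:
{"fn": "drive_tool", "kwargs": {
  "rows": [
    [0,0,0,0,0,0],
    [0,0,0,0,0,0]
  ]
}}

```text
time_s: 5.85
position: [0.5951, 0.1465, 0.0781]
tcp_rot: [-0.0, 0.738, 0.674, -0.0]
wrist_force: [0.1, -0.2, -2.5]
opening: 0.715
gripper_force: 5.0
```

```bash
python3 - <<'E'
from h import *
for n in ('side','top'):
    p,d=env.snapshot(n);c=env.get_calibration(n);P=cloud(c,d)
    cv2.imwrite(f'pics/{n}2.png',p[:,:,::-1])
print(env.get_obs()['wrist_force'])
E
```

```text
[-0.83659477 -0.19986566 -2.27254601]
```

View pics/side2.png

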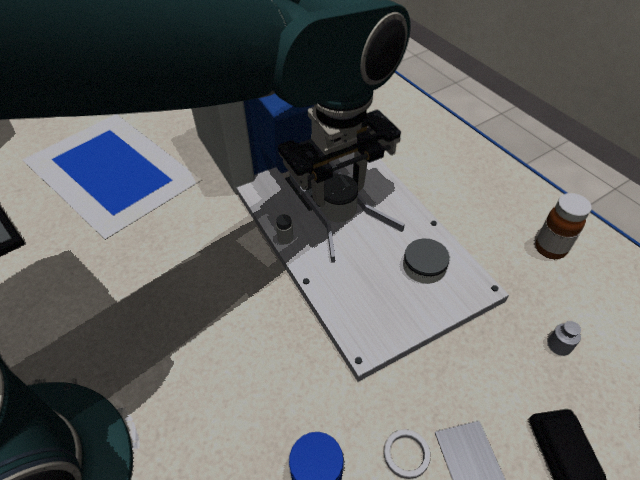

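Side view: the pot is held upright in the channel at (342,188), and the flat pot (426,260) and vial (284,228) haven't moved. I release, rise, and re-approach tilted.

Request:
{"fn": "drive_tool", "kwargs": {
  "rows": [
    [0,0,0,0,0,0],
    [0,0,0,0,0,0],
    [0,0,0,0,0,0]
  ],
  "jaw": 0.08
}}

```text
time_s: 6.25
position: [0.5955, 0.1456, 0.0787]
tcp_rot: [0.0, 0.739, 0.674, 0.0]
wrist_force: [-0.0, -0.1, -0.1]
opening: 0.851
gripper_force: 0.0
```

Request:
{"fn": "drive_tool", "kwargs": {
  "rows": [
    [0,0,0.015,0,0,0],
    [0,0,0.03,0,0,0],
    [-0.004,-0.035,0.03,0,0,0],
    [-0.004,-0.04,0.02,0,0,0],
    [0,0,0,0,0,0]
  ]
}}

```text
time_s: 6.75
position: [0.5883, 0.0677, 0.1786]
tcp_rot: [0.002, 0.739, 0.673, 0.002]
wrist_force: [-0.3, -0.2, 0.1]
opening: 0.86
gripper_force: 0.0
```

Request:
{"fn": "drive_tool", "kwargs": {
  "rows": [
    [0,0,0,8.4,-0.78,0],
    [0,0,0,8.4,-0.78,0],
    [0,0,0,8.4,-0.78,0],
    [0,0,0,8.4,-0.78,0],
    [0,0,0,8.4,-0.78,0]
  ],
  "jaw": 0.02
}}

```text
time_s: 7.25
position: [0.5879, 0.0706, 0.1755]
tcp_rot: [-0.243, 0.688, 0.628, 0.269]
wrist_force: [0.5, -0.1, -0.5]
opening: 0.479
gripper_force: 0.0
```

```bash
python3 - <<'E'
from h import *
from scipy.spatial.transform import Rotation as R
o=env.get_obs();w=o['tcp_rot'];print(o['position'].round(4),o['q'].round(2),o['wrist_force'].round(1),o['opening'])
print(R.from_quat([w[1],w[2],w[3],w[0]]).as_matrix().round(3))
for n in ('side','top'):
    p,d=env.snapshot(n);c=env.get_calibration(n);P=cloud(c,d)
    cv2.imwrite(f'pics/{n}3.png',p[:,:,::-1])
    m=((d>0)&(P[...,2]>.066)&(P[...,2]<.082)&(abs(P[...,0]-.595)<.05)&(abs(P[...,1]-.15)<.06)).astype(np.uint8)
    q=P[m>0]
    if len(q)>50:
        cc,r=cv2.minEnclosingCircle(q[:,:2].astype(np.float32));print(n,len(q),q.mean(0).round(4),np.round(cc,4),r)
E
```

```text
[0.5879 0.0706 0.1755] [-0.24 -0.01  1.81  0.73  1.5  -0.27] [ 0.5 -0.1 -0.5] 0.4791663353968044
[[ 0.065  0.996  0.065]
 [ 0.734 -0.092  0.673]
 [ 0.676  0.004 -0.737]]
top 897 [0.5941 0.1454 0.0756] [0.5953 0.1456] 0.03315499424934387
```

Request:
{"fn": "drive_tool", "kwargs": {
  "rows": [
    [0.001,0,-0.04,0,0,0],
    [0,0,-0.04,0,0,0],
    [0,0,-0.03,0,0,0],
    [0,0,-0.008,0,0,0],
    [0,0,0,0,0,0]
  ]
}}

```text
time_s: 7.85
position: [0.5885, 0.0713, 0.0557]
tcp_rot: [-0.242, 0.689, 0.629, 0.265]
wrist_force: [0.2, -0.8, 0.3]
opening: 0.212
gripper_force: 0.0
```

```bash
python3 - <<'E'
from h import *
o=env.get_obs();print(o['position'].round(4),o['tcp_rot'].round(3),o['wrist_force'].round(1),o['opening'])
p,d=env.snapshot('side')
cv2.imwrite('pics/side4.png',cv2.resize(p[90:290,190:450],(780,600),interpolation=cv2.INTER_CUBIC)[:,:,::-1])
E
```

```text
[0.5885 0.0713 0.0557] [-0.242  0.689  0.629  0.265] [ 0.2 -0.8  0.3] 0.21197985158643243
```

View pics/side4.png

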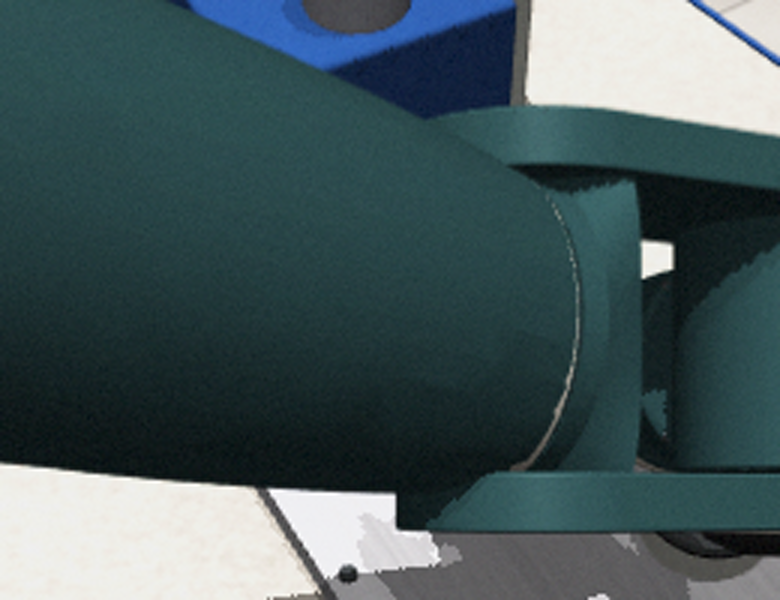

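Request:
{"fn": "drive_tool", "kwargs": {
  "rows": [
    [0.0004,0.004,0,0,0,0],
    [0.0006,0.006,0,0,0,0],
    [0.0003,0.003,0,0,0,0],
    [0.0002,0.002,0,0,0,0],
    [0.0002,0.002,0,0,0,0]
  ]
}}

```text
time_s: 8.4
position: [0.5902, 0.088, 0.0559]
tcp_rot: [-0.242, 0.689, 0.629, 0.266]
wrist_force: [0.2, 0.3, 0.2]
opening: 0.211
gripper_force: 0.0
```

Request:
{"fn": "drive_tool", "kwargs": {
  "rows": [
    [0.0002,0.002,0,0,0,0],
    [0.0002,0.002,0,0,0,0],
    [0.0002,0.002,0,0,0,0],
    [0.0002,0.002,0,0,0,0],
    [0.0002,0.002,0,0,0,0]
  ]
}}

```text
time_s: 8.9
position: [0.5912, 0.0979, 0.0556]
tcp_rot: [-0.242, 0.689, 0.629, 0.266]
wrist_force: [-1.3, -3.4, -0.4]
opening: 0.214
gripper_force: 0.8
```

Request:
{"fn": "drive_tool", "kwargs": {
  "rows": [
    [0.0002,0.002,0,0,0,0],
    [0.0002,0.002,0,0,0,0],
    [0.0002,0.002,0,0,0,0],
    [0.0002,0.002,0,0,0,0],
    [0.0002,0.002,0,0,0,0]
  ]
}}

```text
time_s: 9.4
position: [0.5922, 0.1079, 0.0557]
tcp_rot: [-0.242, 0.689, 0.629, 0.266]
wrist_force: [-0.1, -2.0, 0.9]
opening: 0.215
gripper_force: 0.9
```

```bash
cat > look.py <<'E'
from h import *
o=env.get_obs();print(o['time_s'],o['position'].round(4),o['wrist_force'].round(1))
p,d=env.snapshot('top');c=env.get_calibration('top');P=cloud(c,d)
O=np.array([.6045,.234]);ex=np.array([.0924,.9957]);ey=np.array([-.9957,.0924])
D=P[...,:2]-O;sx=D@ex;sy=D@ey
m=((d>0)&(P[...,2]>.064)&(P[...,2]<.082)&(abs(sy)<.036)&(sx>-.13)&(sx<-.02)).astype(np.uint8)
k,l,s,ce=cv2.connectedComponentsWithStats(m)
if k>1:
    i=1+np.argmax(s[1:,4]);g=(l==i)
    x,y,z=sx[g],sy[g],P[g][:,2]
    A=np.c_[x,y,np.ones(len(x))];pl=np.linalg.lstsq(A,z,rcond=None)[0]
    print('n',len(x),'x',x.min().round(4),x.max().round(4),'y',y.min().round(4),y.max().round(4),'z',np.median(z).round(4),'slope',pl[:2].round(3))
    for a in np.arange(-.125,-.02,.008):
        q=(x>a)&(x<a+.008)
        if q.sum()>3: print(a.round(3),y[q].min().round(4),y[q].max().round(4),np.median(z[q]).round(4))
cv2.imwrite('pics/look.png',p[:,:,::-1])
E
python3 look.py
```

```text
9.4 [0.5922 0.1079 0.0557] [-0.1 -2.   0.9]
n 914 x -0.1043 -0.0387 y -0.0324 0.0329 z 0.0758 slope [ 0.005 -0.025]
-0.109 -0.0106 0.014 0.0748
-0.101 -0.0218 0.0243 0.076
-0.093 -0.0277 0.0303 0.076
-0.085 -0.0303 0.0321 0.0757
-0.077 -0.0324 0.0329 0.076
-0.069 -0.0303 0.0323 0.0757
-0.061 -0.0273 0.0306 0.0757
-0.053 -0.0246 0.0264 0.0755
-0.045 -0.0155 0.0176 0.0758
```

Contact is felt (about 2–3 N) and the pot is sliding straight at x≈-71 mm. I continue gently.

Request:
{"fn": "drive_tool", "kwargs": {
  "rows": [
    [0.0002,0.002,0,0,0,0],
    [0.0002,0.002,0,0,0,0],
    [0.0002,0.002,0,0,0,0],
    [0.0002,0.002,0,0,0,0],
    [0.0002,0.002,0,0,0,0]
  ]
}}

```text
time_s: 9.95
position: [0.5932, 0.118, 0.0556]
tcp_rot: [-0.242, 0.689, 0.629, 0.266]
wrist_force: [0.1, -3.2, 0.4]
opening: 0.213
gripper_force: 1.1
```

Request:
{"fn": "drive_tool", "kwargs": {
  "rows": [
    [0.0002,0.002,0,0,0,0],
    [0.0002,0.002,0,0,0,0],
    [0.0002,0.002,0,0,0,0],
    [0.0002,0.002,0,0,0,0],
    [0.0002,0.002,0,0,0,0]
  ]
}}

```text
time_s: 10.45
position: [0.5942, 0.128, 0.0556]
tcp_rot: [-0.242, 0.689, 0.629, 0.266]
wrist_force: [0.5, -2.6, -0.1]
opening: 0.219
gripper_force: 0.9
```

Request:
{"fn": "drive_tool", "kwargs": {
  "rows": [
    [0.0002,0.002,0,0,0,0],
    [0.0002,0.002,0,0,0,0],
    [0.0002,0.002,0,0,0,0],
    [0.0002,0.002,0,0,0,0],
    [0.0002,0.002,0,0,0,0]
  ]
}}

```text
time_s: 10.95
position: [0.5952, 0.1379, 0.0557]
tcp_rot: [-0.242, 0.689, 0.629, 0.266]
wrist_force: [0.1, -2.3, 0.7]
opening: 0.215
gripper_force: 1.0
```

```bash
python3 look.py
```

```text
10.95 [0.5952 0.1379 0.0557] [ 0.1 -2.3  0.7]
n 811 x -0.0739 -0.0201 y -0.032 0.0327 z 0.0754 slope [-0.002 -0.03 ]
-0.077 -0.0164 0.0163 0.0747
-0.069 -0.0233 0.0259 0.0757
-0.061 -0.0281 0.0306 0.0761
-0.053 -0.032 0.0319 0.0759
-0.045 -0.032 0.0327 0.0753
-0.037 -0.03 0.032 0.0752
-0.029 -0.0283 0.0297 0.0751
-0.021 -0.024 0.0257 0.0754
```

Request:
{"fn": "drive_tool", "kwargs": {
  "rows": [
    [0.0002,0.002,0,0,0,0],
    [0.0002,0.002,0,0,0,0],
    [0.0002,0.002,0,0,0,0],
    [0.0001,0.001,0,0,0,0],
    [0.0001,0.001,0,0,0,0]
  ]
}}

```text
time_s: 11.5
position: [0.596, 0.1459, 0.0557]
tcp_rot: [-0.242, 0.689, 0.629, 0.266]
wrist_force: [-0.1, -2.3, 1.3]
opening: 0.213
gripper_force: 1.2
```

Request:
{"fn": "drive_tool", "kwargs": {
  "rows": [
    [0.0001,0.001,0,0,0,0],
    [0.0001,0.001,0,0,0,0],
    [0.0001,0.001,0,0,0,0],
    [0.0001,0.001,0,0,0,0],
    [0.0001,0.001,0,0,0,0]
  ]
}}

```text
time_s: 12.0
position: [0.5964, 0.1508, 0.0555]
tcp_rot: [-0.242, 0.689, 0.629, 0.266]
wrist_force: [0.8, -1.3, -0.6]
opening: 0.215
gripper_force: 0.5
```

Request:
{"fn": "drive_tool", "kwargs": {
  "rows": [
    [0.0001,0.001,0,0,0,0],
    [0.0001,0.001,0,0,0,0],
    [0.0001,0.001,0,0,0,0],
    [0.0001,0.001,0,0,0,0]
  ]
}}

```text
time_s: 12.4
position: [0.5969, 0.1549, 0.0556]
tcp_rot: [-0.242, 0.689, 0.629, 0.266]
wrist_force: [0.1, -0.2, -1.4]
opening: 0.215
gripper_force: 0.6
```

```bash
python3 look.py
```

```text
12.4 [0.5969 0.1549 0.0556] [ 0.1 -0.2 -1.4]
n 500 x -0.0547 -0.0201 y -0.0327 0.0324 z 0.0758 slope [-0.021 -0.037]
-0.061 -0.0074 0.0096 0.0673
-0.053 -0.0193 0.0207 0.0771
-0.045 -0.0273 0.0286 0.0771
-0.037 -0.0295 0.0315 0.076
-0.029 -0.0327 0.0324 0.0746
-0.021 -0.0321 0.0319 0.0744
```

Request:
{"fn": "drive_tool", "kwargs": {
  "rows": [
    [0.0001,0.001,0,0,0,0],
    [0.0001,0.001,0,0,0,0]
  ]
}}

```text
time_s: 12.65
position: [0.5971, 0.1569, 0.0556]
tcp_rot: [-0.242, 0.689, 0.629, 0.266]
wrist_force: [-1.2, -0.7, -1.4]
opening: 0.213
gripper_force: 0.6
```

Request:
{"fn": "drive_tool", "kwargs": {
  "rows": [
    [0.0001,0.001,0,0,0,0],
    [0.0001,0.001,0,0,0,0]
  ]
}}

```text
time_s: 12.85
position: [0.5973, 0.1589, 0.0556]
tcp_rot: [-0.242, 0.689, 0.629, 0.266]
wrist_force: [-0.5, -0.7, -1.0]
opening: 0.215
gripper_force: 0.5
```

```bash
python3 look.py
```

```text
12.85 [0.5973 0.1589 0.0556] [-0.5 -0.7 -1. ]
n 442 x -0.0516 -0.02 y -0.0308 0.0328 z 0.0745 slope [ 0.005 -0.02 ]
-0.053 -0.0159 0.0177 0.0736
-0.045 -0.0259 0.0259 0.0753
-0.037 -0.0302 0.0303 0.0748
-0.029 -0.0308 0.0328 0.0737
-0.021 -0.0301 0.0314 0.0736
```

Request:
{"fn": "drive_tool", "kwargs": {
  "rows": [
    [0.0001,0.001,0,0,0,0],
    [0,0,0,0,0,0]
  ]
}}

```text
time_s: 13.1
position: [0.5974, 0.1599, 0.0557]
tcp_rot: [-0.242, 0.689, 0.629, 0.266]
wrist_force: [0.5, -1.1, -0.8]
opening: 0.213
gripper_force: 0.4
```

Request:
{"fn": "drive_tool", "kwargs": {
  "rows": [
    [0.0001,0.001,0,0,0,0],
    [0,0,0,0,0,0]
  ]
}}

```text
time_s: 13.3
position: [0.5975, 0.1609, 0.0557]
tcp_rot: [-0.242, 0.689, 0.629, 0.266]
wrist_force: [-0.8, -0.5, -0.0]
opening: 0.215
gripper_force: 0.4
```

```bash
python3 look.py
```

```text
13.3 [0.5975 0.1609 0.0557] [-0.8 -0.5 -0. ]
n 409 x -0.049 -0.02 y -0.0312 0.0323 z 0.074 slope [ 0.013 -0.028]
-0.053 -0.0146 0.0141 0.0728
-0.045 -0.0249 0.0238 0.0748
-0.037 -0.0281 0.0296 0.0743
-0.029 -0.0312 0.0323 0.0734
-0.021 -0.0261 0.0317 0.0732
```

Request:
{"fn": "drive_tool", "kwargs": {
  "rows": [
    [0.0001,0.001,0,0,0,0],
    [0,0,0,0,0,0]
  ]
}}

```text
time_s: 13.55
position: [0.5977, 0.1618, 0.0557]
tcp_rot: [-0.242, 0.689, 0.629, 0.266]
wrist_force: [-0.6, -0.6, -0.8]
opening: 0.218
gripper_force: 0.6
```

Request:
{"fn": "drive_tool", "kwargs": {
  "rows": [
    [0.0001,0.001,0,0,0,0],
    [0,0,0,0,0,0]
  ]
}}

```text
time_s: 13.75
position: [0.5977, 0.1629, 0.0557]
tcp_rot: [-0.242, 0.689, 0.629, 0.266]
wrist_force: [0.7, -1.5, 0.2]
opening: 0.217
gripper_force: 0.7
```

```bash
python3 look.py
```

```text
13.75 [0.5977 0.1629 0.0557] [ 0.7 -1.5  0.2]
n 391 x -0.0494 -0.02 y -0.0325 0.032 z 0.0704 slope [ 0.007 -0.007]
-0.053 -0.0156 0.0144 0.0691
-0.045 -0.0255 0.0235 0.0703
-0.037 -0.0282 0.0286 0.0707
-0.029 -0.0325 0.032 0.0702
-0.021 -0.0298 0.0315 0.0704
```

The pot has dropped: its lid is now level at z = 70.4 mm, where a seated pot gives 70.5. I back off.

Request:
{"fn": "drive_tool", "kwargs": {
  "rows": [
    [-0.0003,-0.003,0,0,0,0],
    [-0.0006,-0.006,0,0,0,0],
    [-0.002,-0.02,0,0,0,0],
    [-0.003,-0.03,0.01,0,0,0],
    [0,-0.02,0.03,0,0,0]
  ]
}}

```text
time_s: 14.3
position: [0.5903, 0.0823, 0.0935]
tcp_rot: [-0.244, 0.69, 0.628, 0.265]
wrist_force: [-0.5, -0.2, 0.4]
opening: 0.211
gripper_force: 0.0
```

Request:
{"fn": "drive_tool", "kwargs": {
  "rows": [
    [0,0,0.04,0,0,0],
    [0,0,0.04,0,0,0],
    [-0.02,0,0.03,0,0,0],
    [0,0,0,0,0,0],
    [0,0,0,0,0,0]
  ]
}}

```text
time_s: 14.8
position: [0.5718, 0.0834, 0.206]
tcp_rot: [-0.242, 0.689, 0.629, 0.266]
wrist_force: [0.3, -0.6, -1.3]
opening: 0.216
gripper_force: 0.0
```

```bash
python3 look.py
```

```text
14.8 [0.5718 0.0834 0.206 ] [ 0.3 -0.6 -1.3]
n 398 x -0.0496 -0.0201 y -0.0323 0.0317 z 0.0705 slope [ 0.023 -0.014]
-0.053 -0.0154 0.0142 0.0695
-0.045 -0.0236 0.0248 0.0703
-0.037 -0.0281 0.029 0.0705
-0.029 -0.0323 0.0317 0.0706
-0.021 -0.032 0.0311 0.0705
```

View pics/look.png

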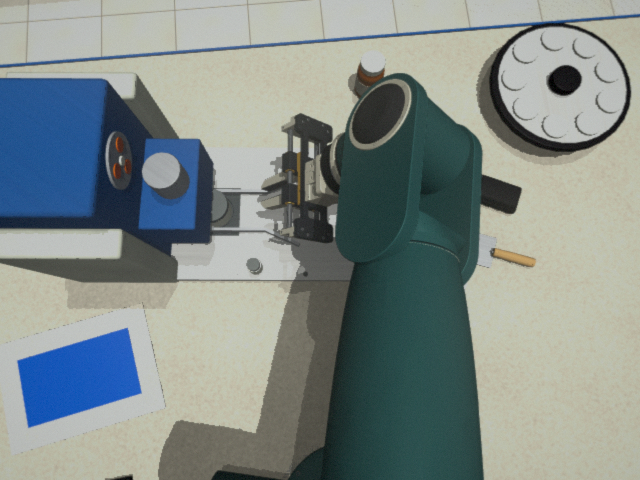

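The top view shows the pot partly under the head at (220,207), lid level, in the nest. The vial at (255,266) hasn't moved, and the gripper is clear at (300,180). I hand in.

```bash
python3 -c "
from cell import env
print(env.finish_job())"
```

```text
the job is handed in; nothing more can be done
None
```

The tall pot is in its nest under the detector head: lid level at the seated height and about on the centre line, at x ≈ -17 mm. The wrist force I read while pushing stayed under about 4 N, and the job was handed in at about 15 s; the flat pot was hidden by the arm in the last picture, so I didn't recheck it then.

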